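# Grease the press bearing with the push-type gun

## Robot

A 6-joint arm with a two-finger parallel gripper is mounted at the origin on a cart in front of the work surface, level with it; the furniture and walls round the work are solid. World frame = base frame: x ahead of the robot, y to its left, z up, the work surface at z = 0. Lengths are in m, angles in rad, forces in N, time in s.
With the tool pointing down it reaches from about 0.35 to 0.775 m from the base axis. Payload 5.5 kg.
Tool frame: the origin (TCP) lies between the finger pads; the fingertips stand 19 mm ahead of it and the grasp point (between the pads) is the TCP; z points along the fingers, x is the direction in which the jaws open and shut, and the axes are right-handed (so a half turn about z gives the same grasp; the last joint's range is limited). The gripper opens to 85 mm and grips with 20 to 120 N. Pads are 22 mm wide; open, the fingers measure 114 mm over their backs; the gripper's body (76 mm by 85 mm) begins 54 mm behind the grasp point. The pads swing forward as they close: fully open they stand 13 mm farther back than shut.
Start: joints at [-1.272, 0.313, 0.046, 1.304, 0, 1.431], TCP at [0.244, -0.521, 0.25] pointing down, gripper open.
Joint ranges: [-2.76, 2.76], [-0.86, 1.69], [-1.03, 1.26], [-2.2, 2.34], [-1.47, 1.5], [-3.14, 3.14]. Speed limits (rad/s): [2.57, 2.57, 3.14, 3.14, 3.14, 3.14].

## Interface

Orientations are given as a unit quaternion [w, x, y, z].
In Python, from workcell import env gives the robot as it stands. The module is installed in compiled form; this text tells all that it offers.
- The arm moves only by the tool carry_out, never from a script. Its argument "steps" is a list of rows, each a list of 7 numbers: the gripper command: -1 is shut, 1 is fully open, values between are in proportion, then the shift along the tool's x, y, z in m, then the turn, a rotation vector about the tool's x, y, z in rad. A call has 1 to 20 rows; each row shifts and turns the commanded pose from where the row before left it, along the tool's axes as they then stand; what a row does not reach is not made up. A row lasts 1/8 s, in which the tool goes at most 62.5 mm and 10.7 degrees, less where a joint would pass 70% of its speed; a pose out of reach is approached as far as the arm can. A call with a gripper value outside its range is refused whole. The fingers move at their own pace and stop on an object; "grip_force" is the grip in N (left out, the last holds). Time passes only in rows, so rows that do not move let the fingers close. It gives the time, the measured TCP pose, the force and the opening at its end, in the units of the state.
- env.get_state(): the state, without advancing time (a new reading comes with each control period).
- env.read_camera(name): name is "scene" or "top" or "wrist"; returns a dict with "color" (400x640x3 uint8, red, green, blue), "K" (3x3 intrinsics, pixels), "dist" ([k1, k2, p1, p2, k3] as OpenCV has them; the pictures are not rectified), "R" (3x3) and "t" (3): a world point X has camera coordinates R X + t. Camera axes: x right, y down, z forward; pixel columns grow to the right and rows downward; lengths in m; the calibration is good to about 2 mm. A picture is of the moment at which its call begins. There is no depth.
- env.hand_in(): hands the job in, once; it reports no verdict.
The state is a dict: "clock": time; "joint_pos": joint angles; "qvel": joint speeds; "tau": joint torques, N m; "tcp_pos": TCP position; "orientation": TCP orientation; "wrist_force": force on the tool from outside, world axes, zero at the start; "ft_torque": the same for the moment, N m; "finger_gap": finger opening in m.
Only numpy, scipy, OpenCV 4.12 (cv2) and the standard library are available. Lean on these libraries where they do the work, as an engineer would, in place of code of your own. Each camera call takes 0.05 s, during which the arm holds its last target. There are 200 camera calls.

## Task

Take the small grease gun out of its stand and press its coupler squarely, in line with the tilted grease nipple of the bearing block, until it snaps over the nipple's round head. Then keep pushing so that the sprung nipple is driven well past half of its travel into the block, and finish while still gripping the gun and holding it pressed in like that. Leave the loose things round about undisturbed.

Things in the scene. Friction and masses are not known exactly. Their poses are not given: they have to be found in the camera images.
- gun_middle (a point): Centre of the grease gun: a round metal tube 95 mm long, 28 mm barrel, black 31 mm end cap, 0.2 kg. It starts upright, mouth down, loose in the stand's hole (lowest 18 mm inside). The z axis points from mouth to cap: the mouth is 47.5 mm on the -z side, the cap's top 47.5 mm on +z. Grip here or up to 15 mm nearer the cap, at any yaw.
- gun_seat (a point): Inner end of the coupler's bore, on the gun's axis, 23 mm in from the mouth (24.5 mm on the -z side of gun_middle, same axes). The bore is 19 mm wide, flaring to 22 mm at the mouth (34 mm outside). Three sprung jaws 8 mm inside the mouth snap behind the nipple's head at about 3 to 5 N; this point then rests on nipple_tip.
- nipple_tip (a point): Outermost point of the grease nipple's head (16 mm steel ball on a 10 mm neck); it moves in with the nipple. The z axis points outwards along the nipple, 0.45 rad (26 degrees) from vertical, leaning to the block's -x side. The gun comes on along -z with its own z axis parallel to this one. The coupler has free room round the neck for the full travel.
- nipple (a joint): How far the nipple is pushed in along its axis, m: 0 free, 0.010 at the stop. A spring pushes back with about 5 N at 0 and 11 N at 0.010, so it returns as soon as the push ends. Needed at the end: more than 0.005.
- bearing_block: Grey pillow block of a book press, fixed to the table, 128 x 44 x 70 mm, with a 25 mm shaft stub 86 mm long along its y; origin at the centre of its underside. The nipple stands radially on the round housing (radius 32 mm, centre 38 mm up) on its -x side, tip 69 mm from that centre. The short hex plug on the +x side is not the nipple.
- gun_stand: Square grey stand, 76 x 76 x 26 mm, fixed to the table, with a round hole 37 mm wide and 18 mm deep in the middle in which the gun stands; origin at the centre of its underside.
- book_weight: Loose brass-coloured book weight, 49 mm wide and 49 mm high, a bystander; origin at the centre of its underside.
- eraser: Loose eraser, 23 x 52 x 13 mm, a bystander; origin at the centre of its underside.
- beaker: Loose small clear beaker, 59 mm wide and 67 mm high, a bystander; origin at the centre of its underside.
- binder_clip: Loose black binder clip, 34 mm, a bystander; origin at the centre of its underside.
Things that resemble listed ones, but are neither listed nor needed, are in the scene too. What is meant by the part that bears gun_middle is not red, and is the larger of those in its own colour.

How it is judged:
By the outcome, as a careful person would: the job done as asked, in the order asked, and still so for the second after the job is handed in, while the arm keeps its last pose, push and grip.
It also fails if it takes over 38 s, if anything falls off the work surface, if the arm or the gripper's body presses on something with over 40 N, if the wrist force passes 120 N, or if a joint passes its speed limit or range.

## Working session

There is one attempt and no reset: what is moved stays moved. The work goes in short steps, Python scripts to look and compute and a tool call to move; the robot and the scene stay as the last step left them, time stands still between calls to the robot, and variables do not carry over. Pictures are saved under pics/ and viewed, about 8 in all and at most 12, crops included, and the job is handed in when it is done.

Besides the shell and the picture viewer there is one more tool, called after "Call:" in YAML: its name, and indented under it one key for each argument. carry_out: Moves the arm, as the interface text tells. Its arguments: {"type":"object","properties":{"steps":{"type":"array","items":{"type":"array","items":{"type":"number"}}},"grip_force":{"type":"number"}},"required":["steps"]}

```bash
mkdir -p pics; cat > h.py <<'E'
import numpy as np, cv2
from workcell import env
from scipy.spatial.transform import Rotation as Ro
def cam(n):
    c=env.read_camera(n); return {k:(np.array(v) if k!='color' else v) for k,v in c.items() if k in('color','K','dist','R','t')}
def ray(c,uv):
    p=cv2.undistortPoints(np.array([[uv]],float),c['K'],c['dist'])[0,0]
    d=c['R'].T@np.array([p[0],p[1],1]); return -c['R'].T@c['t'], d/np.linalg.norm(d)
def onz(c,uv,z):
    o,d=ray(c,uv); return o+d*(z-o[2])/d[2]
def tri(rs):
    A=0;b=0
    for o,d in rs:
        P=np.eye(3)-np.outer(d,d);A=A+P;b=b+P@o
    return np.linalg.solve(A,b)
def proj(c,X):
    return cv2.projectPoints(np.array(X,float).reshape(-1,3),cv2.Rodrigues(c['R'])[0],c['t'],c['K'],c['dist'])[0].reshape(-1,2)
def save(n,im,s=1):
    cv2.imwrite('pics/'+n,cv2.resize(im[:,:,::-1],None,fx=s,fy=s,interpolation=cv2.INTER_CUBIC))
E
python3 - <<'E'
from h import *
import pickle
for n in('scene','top'):
    c=cam(n); pickle.dump(c,open(n+'.pkl','wb')); save(n+'0.png',c['color'],1.25)
    print(n,-c['R'].T@c['t'],c['R'][2])
print(env.get_state())
E
```

```text
scene [-0.00853717  0.48378827  0.63353299] [ 0.57195528 -0.52224626 -0.63255514]
top [0.24760271 0.01249321 1.24104463] [ 0.18248342  0.01949878 -0.98301556]
{'clock': 0.1, 'joint_pos': array([-1.27160469e+00,  3.13919873e-01,  4.50868826e-02,  1.30359611e+00,
        1.80641539e-05,  1.43118547e+00]), 'qvel': array([-1.35445915e-03, -4.28724689e-04,  3.78052891e-03,  3.12832345e-05,
       -5.69770408e-04, -7.27239251e-04]), 'tau': array([ 2.38686589e-03, -4.81724203e+01,  2.99244225e+01,  1.28125318e-02,
       -9.03288401e-05, -1.26846885e-05]), 'tcp_pos': array([ 0.2441559 , -0.52011985,  0.24949877]), 'orientation': array([-5.36298203e-04,  8.44054132e-01, -5.36257360e-01, -6.15589244e-04]), 'wrist_force': array([ 0.15204835, -1.08383131,  0.06356459]), 'ft_torque': array([ 0.00813227, -0.0508636 ,  0.04883259]), 'finger_gap': 0.08569567538090912}
```

View pics/scene0.png

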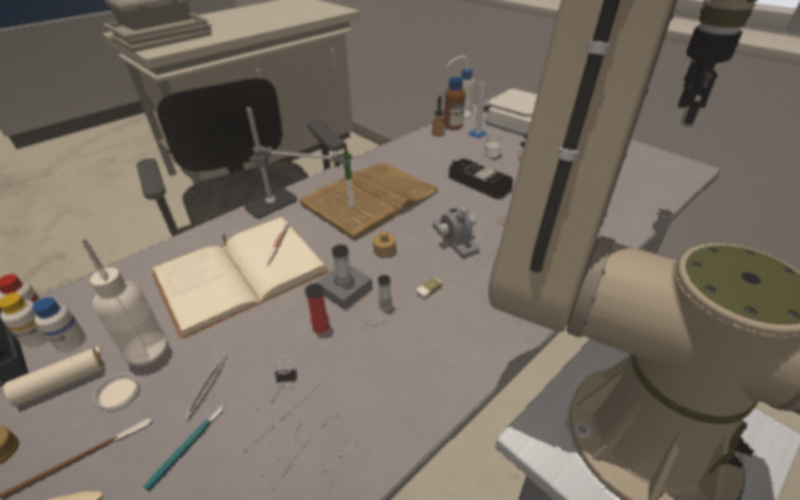

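View pics/top0.png

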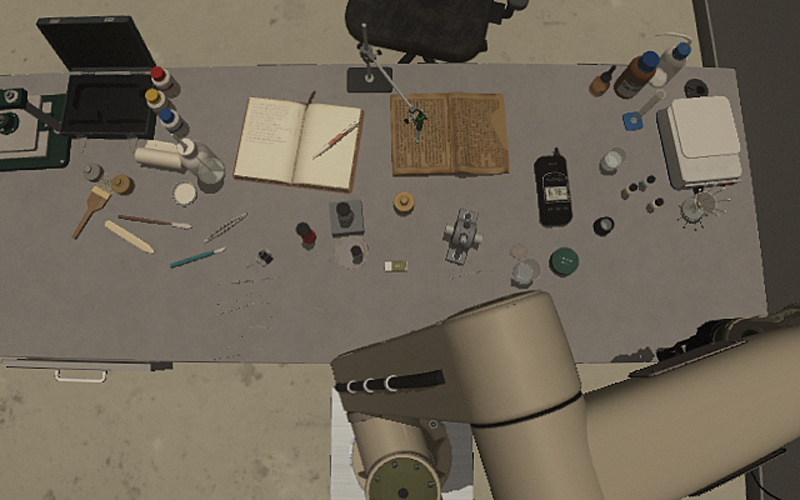

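Scene (800-px view): there are three gun-like things. A metal tube with a black cap stands in the stand at scene (342,265) and top (346,212). A red one is at scene (317,310), and a smaller grey one at scene (385,293). The one in the stand fits, since it is not red and is the larger grey one. The block is at scene (457,230) and top (462,236). I'll confirm this in an enlarged crop.

```bash
python3 - <<'E'
from h import *
import pickle
s=pickle.load(open('scene.pkl','rb'));t=pickle.load(open('top.pkl','rb'))
f=lambda im,x,y,w,h,W,H:cv2.resize(im[y:y+h,x:x+w],(W,H),interpolation=cv2.INTER_CUBIC)
# scene: guns 240..320,190..270 x5 ; block 335..395,155..205
a=f(s['color'],235,185,80,60,400,300);b=f(s['color'],335,155,60,45,400,300)
c=f(t['color'],230,155,80,60,400,300);d=f(t['color'],340,155,60,45,400,300)
save('crop.png',np.vstack([np.hstack([a,b]),np.hstack([c,d])]))
E
```

```text
(no output)
```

View pics/crop.png

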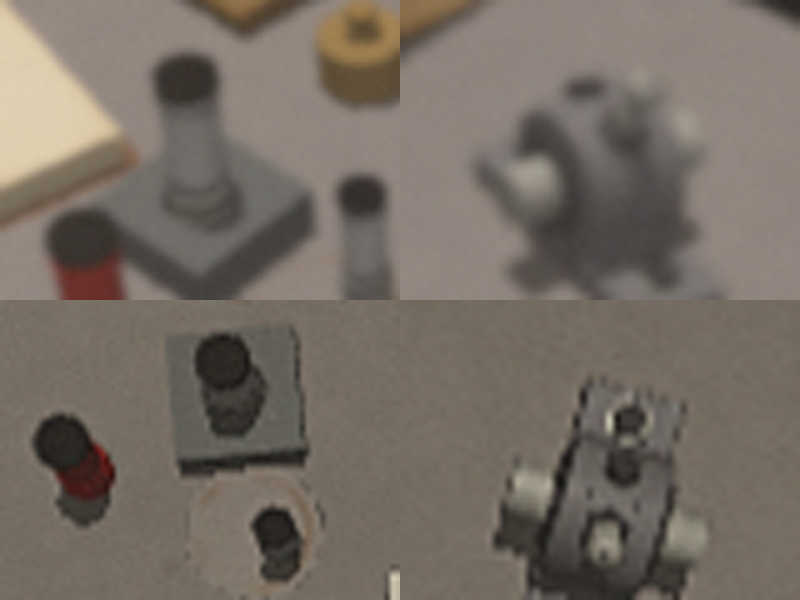

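Confirmed: the grey gun stands in the square stand, and the other grey one beside it is smaller and stands on the table. The nipple ball is at about scene (371.7,167.7) and top (370.8,191.8) in raw pixels, on the robot side of the block.

```bash
python3 - <<'E'
from h import *
import pickle
s=pickle.load(open('scene.pkl','rb'));t=pickle.load(open('top.pkl','rb'))
A=lambda u,v:(235+u*.2,185+v*.2)
B=lambda u,v:(335+(u-400)*.15,155+v*.15)
C=lambda u,v:(230+u*.2,155+(v-300)*.2)
D=lambda u,v:(340+(u-400)*.15,155+(v-300)*.15)
def T(n,p,q):
    X=tri([ray(s,p),ray(t,q)]);print(n,X.round(4),(proj(s,X)-p).round(1),(proj(t,X)-q).round(1))
T('cap',A(187,75),C(224,360))
T('ball',B(645,85),D(606,535))
T('shaftL',B(540,188),D(528,490))
T('shaftR',B(688,132),D(688,535))
print('onz ball',onz(t,D(606,538),.092),'shaftL',onz(t,D(528,490),.038),onz(t,D(688,537),.038))
for n,u in dict(c1=(167,340),c2=(293,327),c3=(306,452),c4=(180,463)).items(): print(n,onz(t,C(*u),.026).round(4))
print('cap z.108?',onz(t,C(224,360),.103).round(4))
g=dict(weight=(404,200),eraser=(396,266),clip=(265,258),beaker=(524,270),small=(356,252),red=(304,228),lamp=(417,120))
for n,u in g.items(): print(n,onz(t,(u[0]*.8,u[1]*.8),.04).round(3))
E
```

```text
cap [0.538  0.1285 0.1004] [[0. 0.]] [[-0. -0.]]
ball [ 0.472  -0.1363  0.0926] [[-0.8 -0.2]] [[0.4 0.6]]
shaftL [ 0.501  -0.1105  0.0415] [[-1.2 -0.2]] [[0.6 0.9]]
shaftR [ 0.4809 -0.1778  0.0448] [[-1.  -0.2]] [[0.5 0.8]]
onz ball [ 0.47267265 -0.1352092   0.092     ] shaftL [ 0.50438537 -0.1090139   0.038     ] [ 0.48364553 -0.17747041  0.038     ]
c1 [0.5691 0.17   0.026 ]
c2 [0.5768 0.0957 0.026 ]
c3 [0.5016 0.0873 0.026 ]
c4 [0.4952 0.1607 0.026 ]
cap z.108? [0.5373 0.1282 0.103 ]
weight [ 0.574 -0.006  0.04 ]
eraser [0.419 0.013 0.04 ]
clip [0.438 0.314 0.04 ]
beaker [ 0.41  -0.277  0.04 ]
small [0.451 0.104 0.04 ]
red [0.508 0.225 0.04 ]
lamp [ 0.772 -0.038  0.04 ]
```

Call:
carry_out:
  steps:
    - [1,0,0,0,0,0,-0.1835]
    - [1,0,0,0,0,0,-0.1835]
    - [1,0,0,0,0,0,-0.1835]
    - [1,0,0,0,0,0,-0.1835]
    - [1,0,0,0,0,0,-0.1835]
    - [1,0,0,0,0,0,-0.1835]
    - [1,0,0,0,0,0,-0.1835]
    - [1,0,0,0,0,0,-0.1835]
    - [1,0,0,0,0,0,-0.1835]
    - [1,0,0,0,0,0,-0.1835]
    - [1,0,0,0,0,0,-0.1835]
    - [1,0,0,0,0,0,-0.1835]
    - [1,0,0,0,0,0,-0.1835]
    - [1,0,0,0,0,0,-0.1835]
    - [1,0,0,0,0,0,-0.1835]
    - [1,0,0,0,0,0,-0.1835]

```text
clock: 2.1
tcp_pos: [0.2442, -0.5203, 0.2498]
orientation: [-0.0, 0.618, 0.786, 0.0]
wrist_force: [0.1, -2.0, -0.1]
finger_gap: 0.0857
```

Call:
carry_out:
  steps:
    - [1,0.0352,0.0272,0,0,0,0]
    - [1,0.0352,0.0272,0,0,0,0]
    - [1,0.0352,0.0272,0,0,0,0]
    - [1,0.0352,0.0272,0,0,0,0]
    - [1,0.0352,0.0272,0,0,0,0]
    - [1,0.0352,0.0272,0,0,0,0]
    - [1,0.0352,0.0272,0,0,0,0]
    - [1,0.0352,0.0272,0,0,0,0]
    - [1,0.0352,0.0272,0,0,0,0]
    - [1,0,0,0,0,0,0]

```text
clock: 3.35
tcp_pos: [0.4096, -0.1532, 0.25]
orientation: [-0.0, 0.618, 0.786, 0.0]
wrist_force: [-0.5, -0.4, 0.0]
finger_gap: 0.0857
```

```bash
python3 - <<'E'
from h import *
import pickle
w=cam('wrist');pickle.dump(w,open('w1.pkl','wb'));save('w1.png',w['color'],1.25)
st=env.get_state();print(st['clock'],st['tcp_pos'],st['orientation'],st['joint_pos'])
print(-w['R'].T@w['t'],w['R'][2],w['K'][0])
a=np.array([-.416,.126,.9]);c0=np.array([.494,-.143,.038])
print(proj(w,[c0+.069*a,c0+.061*a,c0])*1.25)
E
```

```text
3.4 [ 0.40938436 -0.15451102  0.25006206] [-2.33766582e-04  6.18780167e-01  7.85564140e-01 -1.78092590e-04] [-5.44560673e-01  4.79583298e-02 -2.80182669e-01  1.24316292e+00
 -2.96321209e-04 -7.80978976e-01]
[ 0.33629314 -0.17148406  0.37349242] [ 0.28688078  0.07105663 -0.95532736] [286.30877274   0.         316.44110009]
[[401.86679004 305.69627914]
 [399.64876406 305.13205195]
 [385.81540416 301.61440755]]
```

View pics/w1.png

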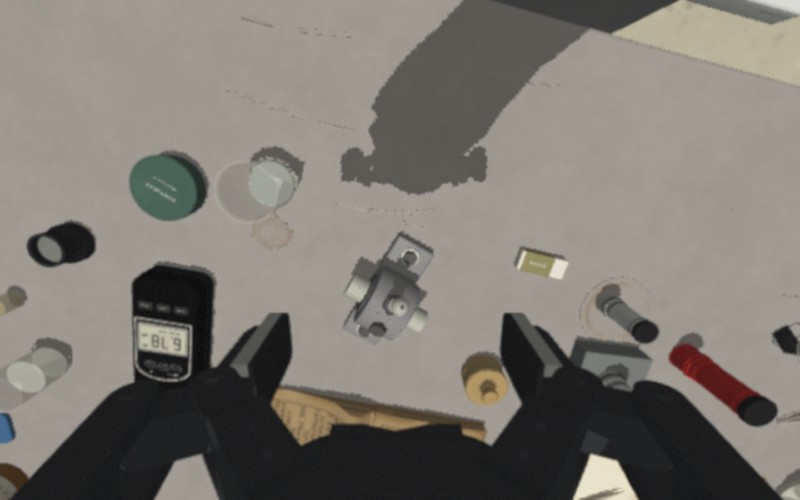

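The wrist view shows the nipple head at about (397,304) against a prediction of (400,305), the shaft ends at about (357,283) and (418,320), and the gun's cap at (616,375). I'll take one close crop for precise pixels.

```bash
python3 - <<'E'
from h import *
import pickle
w=pickle.load(open('w1.pkl','rb'))
save('w1c.png',w['color'][180:280,260:360],6)
E
```

```text
(no output)
```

View pics/w1c.png

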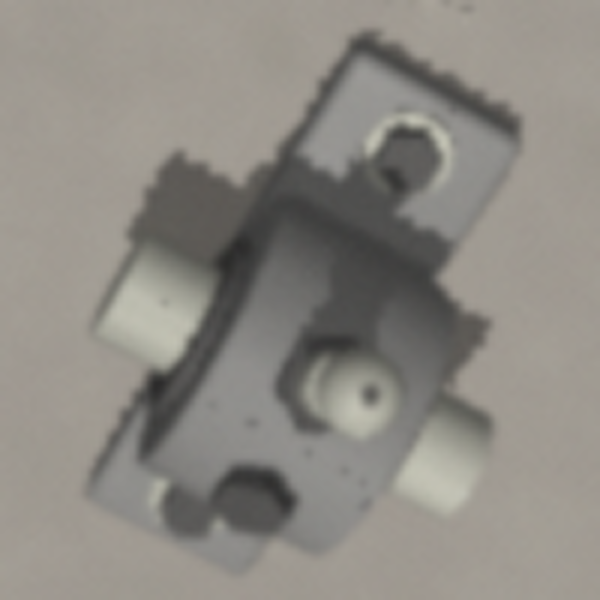

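Call:
carry_out:
  steps:
    - [1,0.0352,0.0272,0,0,0,0]
    - [1,0.0352,0.0272,0,0,0,0]
    - [1,0.0352,0.0272,0,0,0,0]
    - [1,0.0352,0.0272,0,0,0,0]
    - [1,0.0352,0.0272,0,0,0,0]
    - [1,0.0352,0.0272,0,0,0,0]
    - [1,0.0352,0.0272,0,0,0,0]
    - [1,0,0,0,0,0,0]

```text
clock: 4.4
tcp_pos: [0.5386, 0.129, 0.2494]
orientation: [-0.0, 0.619, 0.785, -0.0]
wrist_force: [-0.7, -0.1, -0.4]
finger_gap: 0.0856
```

```bash
python3 - <<'E'
from h import *
import pickle
w=cam('wrist');pickle.dump(w,open('w2.pkl','wb'));save('w2.png',w['color'],1.25)
st=env.get_state();print(st['clock'],st['tcp_pos'],st['orientation'],st['joint_pos'])
print(proj(w,[[.537,.128,.103],[.537,.128,.026]])*1.25)
E
```

```text
4.45 [0.537873   0.12777914 0.24949451] [-2.47305112e-04  6.19720933e-01  7.84821947e-01 -6.45222449e-04] [ 8.83314222e-02  2.71250449e-01 -1.31890459e-02  1.28760240e+00
 -5.98703555e-04 -1.45690009e-01]
[[395.05463604 237.56731937]
 [395.10499512 216.97504281]]
```

View pics/w2.png

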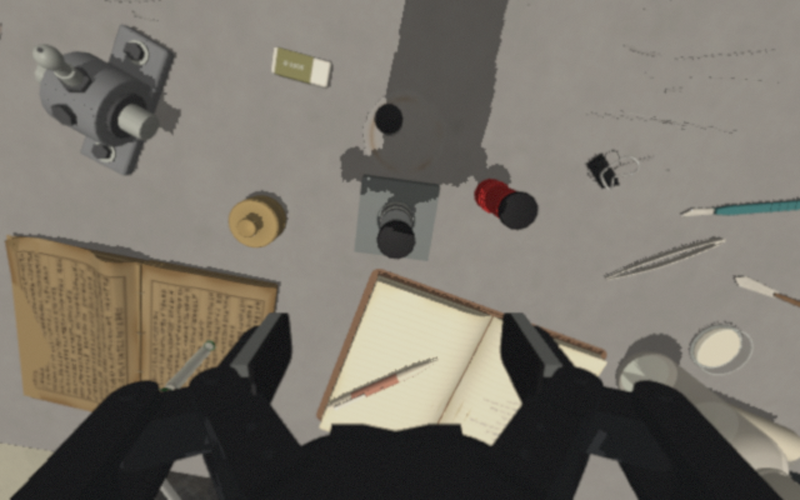

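```bash
python3 - <<'E'
from h import *
import pickle
s,t,w,w2=[pickle.load(open(n+'.pkl','rb')) for n in('scene','top','w1','w2')]
P=lambda u,v:(260+u/6,180+v/6)
B=lambda u,v:(335+(u-400)*.15,155+v*.15)
D=lambda u,v:(340+(u-400)*.15,155+(v-300)*.15)
v=[(s,B(645,85)),(t,D(606,535)),(w,P(352,393)),(w2,(46*.8-.2,55*.8-.5))]
for sel in([0,1,2,3],[2,3],[1,2,3],[0,1,2]):
    X=tri([ray(*v[i]) for i in sel]);print(sel,X.round(4),[(proj(c,X)-p).round(1)[0].tolist() for c,p in v])
L=onz(w,P(120,284),.038);R=onz(w,P(468,465),.038)
e=L-R;print(L,R,(L+R)/2,'len',np.linalg.norm(e),'yaw',np.arctan2(-e[0],e[1]))
a=onz(w,P(365,40),.012);b=onz(w,P(518,140),.012);e=a-b;print('foot edge yaw',np.arctan2(-e[0],e[1]),np.linalg.norm(e))
# gun cap refine: dark blobs
for c,p in((w2,(396*.8,240*.8)),(t,(275,167))):print('cap',onz(c,p,.103))
E
```

```text
[0, 1, 2, 3] [ 0.4704 -0.1358  0.0938] [[-0.4, -0.2], [0.3, 1.2], [0.3, 0.3], [0.1, 2.4]]
[2, 3] [ 0.4691 -0.1359  0.0942] [[0.0, -0.1], [0.4, 1.6], [0.4, -0.6], [-0.6, 0.6]]
[1, 2, 3] [ 0.4706 -0.1355  0.0943] [[-0.5, -0.3], [0.2, 1.0], [0.5, 0.8], [-0.0, 2.7]]
[0, 1, 2] [ 0.4716 -0.1361  0.0926] [[-0.7, -0.0], [0.4, 0.8], [-0.3, 0.7], [1.1, 4.1]]
[ 0.48368122 -0.18260786  0.038     ] [ 0.50758311 -0.10039577  0.038     ] [ 0.49563216 -0.14150181  0.038     ] len 0.08561616923349011 yaw 2.8586578955531934
foot edge yaw 2.787160915148978 0.040921837307988713
cap [0.53874694 0.12917911 0.103     ]
cap [0.53728931 0.12769339 0.103     ]
```

Call:
carry_out:
  steps:
    - [1,0,0,0.03,0,0,0]
    - [1,0,0,0.03,0,0,0]
    - [1,0,0,0.03,0,0,0]
    - [1,0,0,0.03,0,0,0]
    - [1,0,0,0.03,0,0,0]
    - [1,0,0,0.02,0,0,0]
    - [1,0,0,0.017,0,0,0]
    - [0.3,0,0,0,0,0,0]
    - [-0.1,0,0,0,0,0,0]
    - [-0.6,0,0,0,0,0,0]
    - [-1,0,0,0,0,0,0]
    - [-1,0,0,0,0,0,0]
    - [-1,0,0,0,0,0,0]
    - [-1,0,0,0,0,0,0]
    - [-1,0,0,0,0,0,0]
  grip_force: 70

```text
clock: 6.32
tcp_pos: [0.5383, 0.1278, 0.0644]
orientation: [0.001, 0.62, 0.785, 0.0]
wrist_force: [-0.3, -1.1, 6.3]
finger_gap: 0.0268
```

Call:
carry_out:
  steps:
    - [-1,0,0,-0.01,0,0,0]
    - [-1,0,0,-0.02,0,0,0]
    - [-1,0,0,-0.03,0,0,0]
    - [-1,0,0,-0.04,0,0,0]
    - [-1,0,0,-0.04,0,0,0]
    - [-1,0,0,-0.03,0,0,0]
    - [-1,0,0,0,0,0,0]

```text
clock: 7.2
tcp_pos: [0.5389, 0.1283, 0.2359]
orientation: [0.002, 0.62, 0.785, 0.002]
wrist_force: [0.5, -0.2, -1.5]
finger_gap: 0.0265
```

```bash
python3 - <<'E'
from h import *
import pickle
s=cam('scene');t=cam('top');w=cam('wrist');pickle.dump((s,t,w),open('held.pkl','wb'))
st=env.get_state();print({k:st[k] for k in('clock','tcp_pos','orientation','wrist_force','finger_gap','joint_pos')})
R=Ro.from_quat(np.roll(st['orientation'],-1)).as_matrix();p=st['tcp_pos'];z=R[:,2]
g=p+z*.007
for c in(s,t,w): print(proj(c,[g-z*.0475,g+z*.0475]))
c=proj(s,g)[0].astype(int)
a=s['color'][c[1]-50:c[1]+50,c[0]-50:c[0]+50]
c=proj(w,g)[0].astype(int);print(c)
save('held.png',np.hstack([cv2.resize(a,(400,400)),cv2.resize(w['color'][150:350,220:420],(400,400))]))
E
```

```text
{'clock': 7.35, 'tcp_pos': array([0.53668578, 0.12798202, 0.23177361]), 'orientation': array([-0.00086513,  0.61999413,  0.78460555, -0.00081708]), 'wrist_force': array([-0.15055133, -0.32037893, -2.31677092]), 'finger_gap': 0.027014286914094635, 'joint_pos': array([ 8.85844829e-02,  2.75806553e-01, -5.05828332e-02,  1.24678692e+00,
        1.14056906e-06, -1.44740289e-01])}
[[264.43603819 133.1807023 ]
 [269.48746804 172.51109612]]
[[267.95949963 149.52813853]
 [272.10956602 160.17100981]]
[[317.38597173 331.82123159]
 [316.87585135 227.47274299]]
[317 263]
```

View pics/held.png

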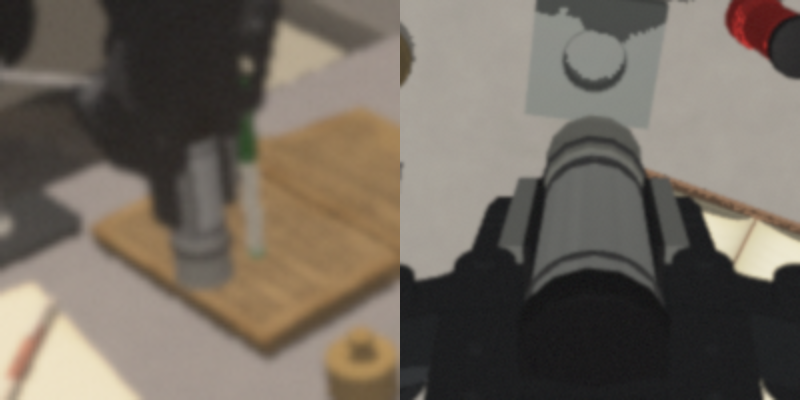

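```bash
python3 - <<'E'
from h import *
import pickle
s,t,w=pickle.load(open('held.pkl','rb'))
st=env.get_state();R=Ro.from_quat(np.roll(st['orientation'],-1)).as_matrix();p=st['tcp_pos']
th=np.linspace(0,6.283,73)
def circ(zc,r,tilt,off=.007):
    A=R@Ro.from_euler('x',tilt).as_matrix(); 
    return p+R[:,2]*off+(A@np.array([r*np.cos(th),r*np.sin(th),0*th+zc])).T
for off in(.004,.007,.01):
  for tilt in(-.05,0,.05):
    m=circ(.0475,.017,tilt,off);q=proj(w,m);qs=proj(s,m);k=circ(-.0475,.0155,tilt,off);qc=proj(w,k)
    print(off,tilt,'w rim top',q[:,1].min().round(1),'w width',q[:,0].min().round(1),q[:,0].max().round(1),'scene bottom',qs[:,1].max().round(1),qs[:,0].min().round(1),qs[:,0].max().round(1),'cap w lo/hi',qc[:,1].min().round(1),qc[:,1].max().round(1))
c=proj(s,p+R[:,2]*.007)[0].astype(int);print('scene crop origin',c-50)
E
```

```text
0.004 -0.05 w rim top 208.0 w width 291.3 342.4 scene bottom 175.9 260.4 276.5 cap w lo/hi 292.3 369.8
0.004 0 w rim top 204.9 w width 291.3 342.5 scene bottom 176.1 261.3 277.3 cap w lo/hi 300.0 373.3
0.004 0.05 w rim top 201.9 w width 291.2 342.6 scene bottom 176.2 262.2 278.2 cap w lo/hi 307.5 376.3
0.007 -0.05 w rim top 206.6 w width 291.7 342.0 scene bottom 177.0 260.6 276.6 cap w lo/hi 287.0 362.7
0.007 0 w rim top 203.5 w width 291.6 342.1 scene bottom 177.2 261.5 277.5 cap w lo/hi 294.4 366.2
0.007 0.05 w rim top 200.5 w width 291.5 342.2 scene bottom 177.4 262.4 278.3 cap w lo/hi 301.7 369.2
0.01 -0.05 w rim top 205.1 w width 292.1 341.7 scene bottom 178.2 260.8 276.7 cap w lo/hi 281.9 355.9
0.01 0 w rim top 202.1 w width 292.0 341.7 scene bottom 178.4 261.6 277.6 cap w lo/hi 289.1 359.4
0.01 0.05 w rim top 199.1 w width 291.9 341.8 scene bottom 178.5 262.5 278.4 cap w lo/hi 296.3 362.5
scene crop origin [217 103]
```

Gun held with its mouth within about 2 mm of straight. The red gun and small gun are undisturbed. Now to above the nipple.

Call:
carry_out:
  steps:
    - [-1,-0.0269,-0.0213,0,0,0,0]
    - [-1,-0.0269,-0.0213,0,0,0,0]
    - [-1,-0.0269,-0.0213,0,0,0,0]
    - [-1,-0.0269,-0.0213,0,0,0,0]
    - [-1,-0.0269,-0.0213,0,0,0,0]
    - [-1,-0.0269,-0.0213,0,0,0,0]
    - [-1,-0.0269,-0.0213,0,0,0,0]
    - [-1,-0.0269,-0.0213,0,0,0,0]
    - [-1,0,0,0,0,0,0.129]
    - [-1,0,0,0,0,0,0.129]
    - [-1,0,0,0,0,0,0.129]
    - [-1,0,0,0,0,0,0.129]
    - [-1,0,0,0,-0.1125,0,0]
    - [-1,0,0,0,-0.1125,0,0]
    - [-1,0,0,0,-0.1125,0,0]
    - [-1,0,0,0,-0.1125,0,0]
    - [-1,0,0,0,0,0,0]

```text
clock: 9.48
tcp_pos: [0.418, -0.119, 0.2298]
orientation: [0.176, 0.78, 0.585, 0.133]
wrist_force: [0.2, 0.4, -2.6]
finger_gap: 0.0266
```

```bash
cat > where.py <<'E'
from h import *
st=env.get_state();R=Ro.from_quat(np.roll(st['orientation'],-1)).as_matrix();p=st['tcp_pos']
a=np.array([-.4175,.1214,.9004]);tip=np.array([.4702,-.135,.093])+.008*a
if __name__=='__main__':
    print({k:st[k] for k in('clock','tcp_pos','wrist_force','finger_gap','joint_pos')})
    print('seated delta in tool',(R.T@(tip+.0295*a-p)).round(4),'axis err (tool)',(R.T@-a).round(4),'x horiz',R[2,0].round(4))
E
python3 where.py
```

```text
{'clock': 9.475, 'tcp_pos': array([ 0.41802664, -0.11899863,  0.22984385]), 'wrist_force': array([ 0.23600368,  0.39432796, -2.6075846 ]), 'finger_gap': 0.02659635297814746, 'joint_pos': array([-0.53373277, -0.29644678, -0.72023791,  0.71522274,  0.10768903,
       -0.22651217])}
seated delta in tool [-0.0009 -0.0097  0.1095] axis err (tool) [-9.000e-04  5.700e-03  9.999e-01] x horiz 0.0011
```

Call:
carry_out:
  steps:
    - [-1,0,-0.003,0.02,0,0,0]
    - [-1,0,-0.003,0.02,0,0,0]
    - [-1,0,-0.003,0.02,0,0,0]
    - [-1,-0.001,-0.001,0.0115,0,0,0]
    - [-1,0,0,0,0,0,0]
    - [-1,0,0,0,0,0,0]

```text
clock: 10.22
tcp_pos: [0.4428, -0.1282, 0.165]
orientation: [0.178, 0.78, 0.585, 0.134]
wrist_force: [-0.4, 0.0, -1.7]
finger_gap: 0.0264
```

```bash
python3 where.py; python3 - <<'E'
from where import *
import pickle
s=cam('scene');w=cam('wrist');t=cam('top');pickle.dump((s,w,t,p,R),open('hover.pkl','wb'))
c=proj(s,tip)[0].astype(int);print('scene org',c-[40,45],'w',proj(w,[tip-.008*a,p+R[:,2]*.0525]),'s',proj(s,[tip-.008*a,p+R[:,2]*.0525]))
A=s['color'][c[1]-45:c[1]+35,c[0]-40:c[0]+40]
save('hover.png',np.hstack([cv2.resize(A,(400,400),interpolation=cv2.INTER_CUBIC),cv2.resize(w['color'][150:250,270:370],(400,400),interpolation=cv2.INTER_CUBIC)]))
E
```

```text
{'clock': 10.225, 'tcp_pos': array([ 0.44283771, -0.12816134,  0.1650128 ]), 'wrist_force': array([-0.43508409,  0.04669521, -1.70228227]), 'finger_gap': 0.026370615966057862, 'joint_pos': array([-0.5196588 , -0.18110414, -0.81518298,  0.49771982,  0.10211024,
       -0.21407275])}
seated delta in tool [ 0.0011 -0.0059  0.0396] axis err (tool) [ 1.000e-04 -1.000e-04  9.999e-01] x horiz -0.0001
scene org [332 121] w [[318.39958125 208.70875788]
 [317.04588494 229.23254601]] s [[371.16471691 167.97081074]
 [373.42010727 160.77945532]]
```

View pics/hover.png

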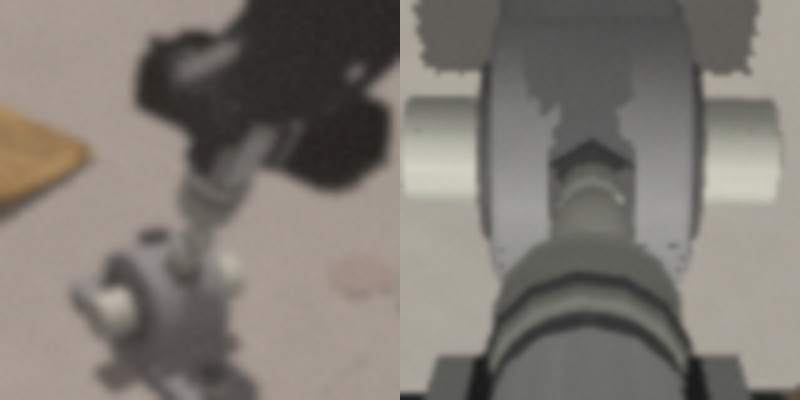

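```bash
python3 - <<'E'
from where import *
import pickle
s,w,t,p,R=pickle.load(open('hover.pkl','rb'))
th=np.linspace(0,6.283,73)
for off in(.003,.005,.007):
  for dy in(0,.0015,.003):
    m=p+(R@np.array([.017*np.cos(th),dy+.017*np.sin(th),0*th+off+.0475])).T
    q=proj(w,m);qs=(proj(s,m)-[332,121])*5;i=q[:,1].argmin()
    print(off,dy,'rimtop',q[i].round(1),'width',np.ptp(q[:,0]).round(1),'scene L,R,bot',qs[:,0].min().round(),qs[:,0].max().round(),qs[:,1].max().round())
e=proj(s,[p,p+R[:,1]*.01,p+R[:,2]*.01]);print('scene px/10mm y,z',(e[1:]-e[0])*5)
e=proj(w,[tip,tip+R[:,1]*.01,tip+R[:,2]*.01]);print('wrist',(e[1:]-e[0]))
n=cv2.cvtColor(w['color'],cv2.COLOR_RGB2GRAY);print(n[185:216,318])
save('hw.png',w['color'][165:240,280:355],8)
E
```

```text
0.003 0 rimtop [317.1 206. ] width 51.6 scene L,R,bot 175.0 241.0 226.0
0.003 0.0015 rimtop [317.1 208.2] width 51.5 scene L,R,bot 174.0 240.0 223.0
0.003 0.003 rimtop [317.1 210.4] width 51.4 scene L,R,bot 173.0 238.0 221.0
0.005 0 rimtop [317. 205.] width 51.1 scene L,R,bot 174.0 240.0 228.0
0.005 0.0015 rimtop [317.  207.2] width 51.0 scene L,R,bot 173.0 238.0 226.0
0.005 0.003 rimtop [317.  209.4] width 50.8 scene L,R,bot 171.0 237.0 223.0
0.007 0 rimtop [317. 204.] width 50.6 scene L,R,bot 173.0 238.0 230.0
0.007 0.0015 rimtop [317.  206.2] width 50.5 scene L,R,bot 172.0 237.0 228.0
0.007 0.003 rimtop [317.  208.4] width 50.3 scene L,R,bot 170.0 236.0 225.0
scene px/10mm y,z [[ -9.97359835 -16.65805302]
 [ -6.80747159  11.83211365]]
wrist [[-0.02257993 12.98723435]
 [-0.10503195 -4.53063993]]
[ 63  55  59  60  60  68  87  94 101 114 117 106  97  97 104 107 111 113
 115 118 118 120 119 107 102  98  95  95  96  95  96]
```

View pics/hw.png

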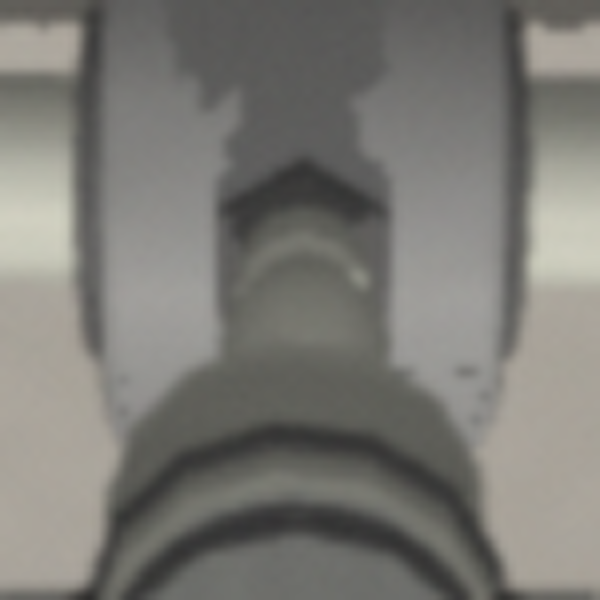

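The wrist crop shows the ball's edge at row ~194 and the mouth rim at ~208, so the gun needs to shift about -10 mm along tool y. After that I close in along the axis.

Call:
carry_out:
  steps:
    - [-1,0.0005,-0.005,0,0,0,0]
    - [-1,0.0005,-0.005,0,0,0,0]
    - [-1,0,0,0.005,0,0,0]
    - [-1,0,0,0.005,0,0,0]
    - [-1,0,0,0,0,0,0]
    - [-1,0,0,0,0,0,0]
  grip_force: 90

```text
clock: 11.12
tcp_pos: [0.4383, -0.1257, 0.1511]
orientation: [0.178, 0.78, 0.585, 0.134]
wrist_force: [0.2, 0.4, -1.8]
finger_gap: 0.0264
```

```bash
python3 where.py; python3 - <<'E'
from where import *
import pickle
s=cam('scene');w=cam('wrist');t=cam('top')
c=np.array([332,121]);d=proj(t,tip)[0].astype(int)
m=p+R@np.array([0,.0025,.0525])
print('scene ball,mouth',(proj(s,[tip-.008*a,m])-c)*5,'top',(proj(t,[tip-.008*a,m])-d+40)*5+[400,0])
f=lambda im,c:cv2.resize(im[c[1]:c[1]+80,c[0]:c[0]+80],(400,400),interpolation=cv2.INTER_CUBIC)
save('near.png',np.hstack([f(s['color'],c),cv2.resize(w['color'][165:240,280:355],(400,400),interpolation=cv2.INTER_CUBIC)]))
E
```

```text
{'clock': 11.125, 'tcp_pos': array([ 0.43828484, -0.12566822,  0.15105941]), 'wrist_force': array([ 0.19896664,  0.38028221, -1.81019465]), 'finger_gap': 0.026437652826546178, 'joint_pos': array([-0.52003151, -0.17487715, -0.84928483,  0.45774535,  0.10235392,
       -0.21444262])}
seated delta in tool [-0.0001  0.0047  0.0292] axis err (tool) [-1.000e-04  2.000e-04  9.999e-01] x horiz 0.0
scene ball,mouth [[195.82358457 234.85405368]
 [206.41204884 223.65908807]] top [[604.45449054 197.58624788]
 [603.20273901 207.6442993 ]]
```

View pics/near.png

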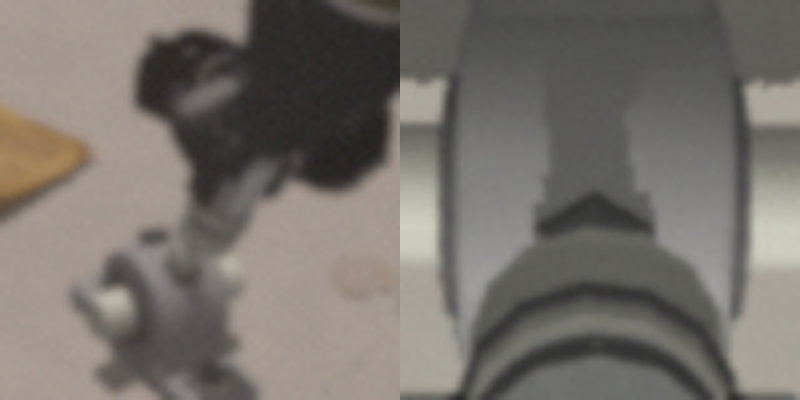

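Call:
carry_out:
  steps:
    - [-1,0,0.001,0.003,0,0,0]
    - [-1,0,0,0.003,0,0,0]
    - [-1,0,0,0.002,0,0,0]
    - [-1,0,0,0.002,0,0,0]
    - [-1,0,0,0,0,0,0]

```text
clock: 11.9
tcp_pos: [0.4433, -0.1271, 0.1425]
orientation: [0.178, 0.78, 0.585, 0.134]
wrist_force: [0.5, 0.3, -2.1]
finger_gap: 0.0263
```

```bash
cat >> where.py <<'E'
    print('F tool',(R.T@st['wrist_force']).round(2),'M tool',(R.T@st['ft_torque']).round(3))
E
python3 where.py
```

```text
{'clock': 11.9, 'tcp_pos': array([ 0.44328929, -0.12710651,  0.14245968]), 'wrist_force': array([ 0.52618194,  0.32004964, -2.13516604]), 'finger_gap': 0.026253272079529367, 'joint_pos': array([-0.51627026, -0.15176796, -0.85633464,  0.42709032,  0.10075734,
       -0.21100367])}
seated delta in tool [-0.0001  0.0037  0.0192] axis err (tool) [-1.000e-04  0.000e+00  9.999e-01] x horiz -0.0
F tool [ 0.45 -0.55  2.1 ] M tool [0.581 0.049 0.029]
```

Call:
carry_out:
  steps:
    - [-1,0,0,0.002,0,0,0]
    - [-1,0,0,0.002,0,0,0]
    - [-1,0,0,0,0,0,0]

```text
clock: 12.28
tcp_pos: [0.4455, -0.1279, 0.1396]
orientation: [0.179, 0.779, 0.585, 0.134]
wrist_force: [-1.4, -0.3, 2.8]
finger_gap: 0.0261
```

```bash
python3 where.py|tail -2
```

```text
seated delta in tool [0.0001 0.0029 0.0156] axis err (tool) [ 4.000e-04 -1.500e-03  9.999e-01] x horiz -0.0005
F tool [-0.66  0.04 -3.1 ] M tool [ 0.35  -0.048  0.063]
```

Call:
carry_out:
  steps:
    - [-1,0,0,0.002,0,0,0]
    - [-1,0,0,0.002,0,0,0]
    - [-1,0,0,0,0,0,0]

```text
clock: 12.65
tcp_pos: [0.4469, -0.1283, 0.1356]
orientation: [0.179, 0.78, 0.585, 0.134]
wrist_force: [-1.9, 0.8, 4.1]
finger_gap: 0.0264
```

```bash
python3 where.py|tail -2
```

```text
seated delta in tool [0.0001 0.0033 0.0114] axis err (tool) [ 2.000e-04 -7.000e-04  9.999e-01] x horiz -0.0002
F tool [ 0.26 -0.08 -4.55] M tool [ 0.249 -0.086  0.02 ]
```

Call:
carry_out:
  steps:
    - [-1,0,0,0.002,0,0,0]
    - [-1,0,0,0.002,0,0,0]
    - [-1,0,0,0,0,0,0]

```text
clock: 13.02
tcp_pos: [0.4483, -0.1285, 0.1313]
orientation: [0.178, 0.78, 0.585, 0.134]
wrist_force: [4.0, -1.7, -3.9]
finger_gap: 0.0263
```

```bash
python3 where.py|tail -2
```

```text
seated delta in tool [-0.0001  0.0039  0.0069] axis err (tool) [-3.000e-04  3.000e-04  9.999e-01] x horiz 0.0002
F tool [-0.53  2.18  5.4 ] M tool [-0.116 -0.16  -0.018]
```

Call:
carry_out:
  steps:
    - [-1,0,0,0.002,0,0,0]
    - [-1,0,0,0.002,0,0,0]
    - [-1,0,0,0,0,0,0]

```text
clock: 13.4
tcp_pos: [0.45, -0.1289, 0.1282]
orientation: [0.178, 0.78, 0.585, 0.134]
wrist_force: [-0.8, 0.2, 2.5]
finger_gap: 0.0261
```

```bash
python3 where.py|tail -2
```

```text
seated delta in tool [-0.0002  0.0037  0.0034] axis err (tool) [-3.000e-04 -0.000e+00  9.999e-01] x horiz 0.0001
F tool [-0.05  0.38 -2.64] M tool [ 0.274  0.123 -0.032]
```

It snapped on: the axial force reversed to +5.4 N, then contact returned at the seat. Pushing on.

Call:
carry_out:
  steps:
    - [-1,0,0,0.002,0,0,0]
    - [-1,0,0,0.002,0,0,0]
    - [-1,0,0,0,0,0,0]
    - [-1,0,0,0,0,0,0]

```text
clock: 13.9
tcp_pos: [0.4516, -0.1295, 0.1247]
orientation: [0.178, 0.78, 0.585, 0.134]
wrist_force: [-2.2, 2.0, 4.6]
finger_gap: 0.026
```

```bash
python3 where.py|tail -2
```

```text
seated delta in tool [-0.0001  0.0037 -0.0006] axis err (tool) [-2.000e-04 -1.000e-04  9.999e-01] x horiz 0.0001
F tool [ 1.34 -0.39 -5.26] M tool [ 0.469  0.166 -0.006]
```

Call:
carry_out:
  steps:
    - [-1,0,0,0.0015,0,0,0]
    - [-1,0,0,0.0015,0,0,0]
    - [-1,0,0,0,0,0,0]
    - [-1,0,0,0,0,0,0]

```text
clock: 14.4
tcp_pos: [0.4529, -0.1299, 0.1219]
orientation: [0.178, 0.78, 0.585, 0.134]
wrist_force: [-3.3, 1.5, 6.1]
finger_gap: 0.0263
```

```bash
python3 where.py|tail -2
```

```text
seated delta in tool [-0.0001  0.0037 -0.0036] axis err (tool) [-1.000e-04 -2.000e-04  9.999e-01] x horiz 0.0
F tool [ 0.54 -0.55 -7.09] M tool [ 0.542  0.255 -0.028]
```

Call:
carry_out:
  steps:
    - [-1,0,0,0.0012,0,0,0]
    - [-1,0,0,0,0,0,0]
    - [-1,0,0,0,0,0,0]
    - [-1,0,0,0,0,0,0]
    - [-1,0,0,0,0,0,0]
    - [-1,0,0,0,0,0,0]

```text
clock: 15.15
tcp_pos: [0.4534, -0.13, 0.1209]
orientation: [0.178, 0.78, 0.585, 0.134]
wrist_force: [-2.8, 1.7, 7.5]
finger_gap: 0.0264
```

```bash
python3 where.py; python3 - <<'E'
from h import *
s=cam('scene');w=cam('wrist')
f=lambda im,x,y,n:cv2.resize(im[y:y+n,x:x+n],(400,400),interpolation=cv2.INTER_CUBIC)
save('end.png',np.hstack([f(s['color'],332,121,80),f(w['color'],220,130,200)]))
E
sleep 0; python3 where.py|tail -2
```

```text
{'clock': 15.15, 'tcp_pos': array([ 0.45338688, -0.13002309,  0.12091532]), 'wrist_force': array([-2.79697347,  1.70455025,  7.50474552]), 'finger_gap': 0.026404202058310112, 'joint_pos': array([-0.50911593, -0.09720939, -0.87585735,  0.35208782,  0.09777393,
       -0.20452325])}
seated delta in tool [-0.0001  0.0037 -0.0047] axis err (tool) [-1.000e-04 -2.000e-04  9.999e-01] x horiz -0.0
F tool [ 0.86  0.42 -8.13] M tool [0.537 0.218 0.016]
seated delta in tool [-0.0001  0.0036 -0.0047] axis err (tool) [-1.000e-04 -3.000e-04  9.999e-01] x horiz -0.0
F tool [ 0.91 -0.42 -6.26] M tool [ 0.512  0.245 -0.039]
```

View pics/end.png

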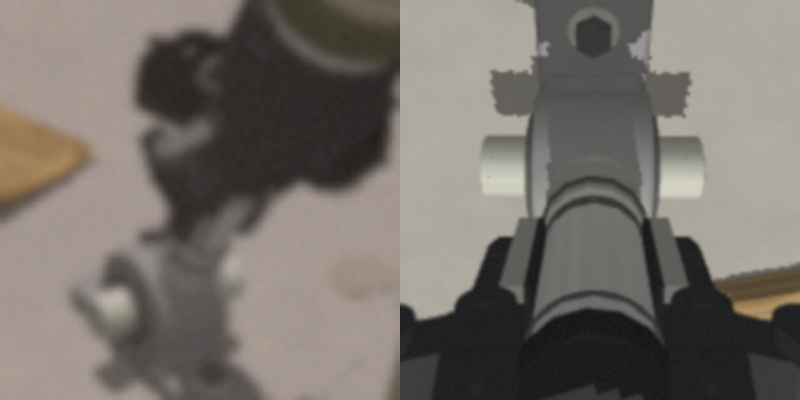

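```bash
python3 -c "
from workcell import env
print(env.hand_in()); s=env.get_state(); print(s['clock'],s['tcp_pos'],s['wrist_force'],s['finger_gap'])"
```

```text
the job is handed in; nothing more can be done
None
the job is handed in; nothing more can be done
```

I took the grey gun out of the stand, pressed its coupler onto the tilted nipple until it snapped over the head, and pushed on. I handed in at about 15.3 s with the gun still gripped and held pressed in. `hand_in` gave no verdict, and the state could not be read afterwards.

**Snap:** axial resistance built to about 6.6 N, then reversed briefly to a pull of about 3 N, and the seat was touching again 3.5 mm further on.

**Nipple travel:** the tool went about 8 mm further after the seat touched. Push-back rose from about 5 N to 8–10 N. Both point to roughly 7–8 mm in, but I inferred this from position and force; the joint was not read directly.

**Alignment:** the measured tool axis was within 0.001 rad of my estimate of the nipple's axis. The rings on the gun stayed at the same pixels in the wrist view as just after the lift, so it did not slip in the grip. Sideways forces were about 1 N.

**Disagreements:**
- The hover views put the sideways offset about 2.5 mm apart (-8.4 and -11 mm). I went in near the middle, and the ball entered without touching the rim.
- The fingers read 26–27 mm open on a 28 mm barrel.
- The last force readings scattered by about 1 N.

**Bystanders:** the gripper stayed clear of them, and the pictures after the lift and at the end showed nothing displaced, but those crops did not show every loose item.

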